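# Extend the waste-cup arm by one hole

## Robot

A 6-joint arm with a two-finger parallel gripper is mounted at the origin on the work surface. World frame = base frame: x ahead of the robot, y to its left, z up, the work surface at z = 0. Lengths are in m, angles in degrees, forces in N, time in s.
With the tool pointing down it reaches from about 0.35 to 0.95 m from the base axis. Payload 17.4 kg.
Tool frame: the origin (TCP) lies midway between the tips of the shut fingers; the grasp point (between the pads) lies 19 mm behind it; z points along the fingers, x is the direction in which the jaws open and shut, and the axes are right-handed (so a half turn about z gives the same grasp; the last joint's range is limited). The gripper opens to 93 mm and grips with 3 to 60 N. Pads are 15 mm wide; open, the fingers measure 128 mm over their backs; the gripper's body (75 mm by 188 mm) begins 65 mm behind the grasp point.
Start: joints at [-78.77, 6.646, 82.598, -0, 90.757, -2.166], TCP at [0.156, -0.657, 0.185] pointing down, gripper open.
Joint ranges: [-162.19, 162.19], [-47.58, 125.68], [4.15, 143.07], [-65.23, 245.23], [0.69, 171.88], [-170.13, 170.13]. Speed limits (degrees/s): [108.29, 108.29, 127.2, 180, 180, 180].

## Interface

Orientations are given as [roll, pitch, yaw] about the fixed x, y, z axes, in that order (R = Rz(yaw) Ry(pitch) Rx(roll)).
In Python, from bench import robot gives the robot as it stands.
- The arm moves only by the tool drive_tool, never from a script. Its argument "targets" is a list that holds one entry, the list of rows, each a list of 7 numbers: the shift along the world's x, y, z in mm, then the turn, a rotation vector about the world's x, y, z in units of 6 degrees (1.0 is 6 degrees), then the finger opening in mm, from 0 to 93. A call has 1 to 5 rows; each row is the pose to reach, as a shift and turn from the pose measured when the call began; what a row does not reach only later rows make up. A row lasts 1/8 s, in which the tool goes at most 62.5 mm and 10.7 degrees, less where a joint would pass 70% of its speed; a pose out of reach is approached as far as the arm can. A call with a gripper value outside its range is refused whole. The fingers move at their own pace and stop on an object; "force" is the grip in N (left out, the last holds). Time passes only in rows, so rows that repeat a pose let the fingers close. It gives the time, the measured TCP pose, the force and the opening at its end, in the units of the state.
- robot.observe(): the state, without advancing time (a new reading comes with each control period).
- robot.read_camera(name): name is "scene" or "top" or "wrist"; returns a dict with "frame" (384x512x3 uint8, red, green, blue), "fx", "fy", "cx", "cy" (pixels), "origin" and "rotation" of the camera in the world. Camera axes: x right, y down, z forward; pixel columns grow to the right and rows downward; lengths in m; the calibration is good to about 2 mm. The wrist camera is an equidistant fisheye: a pixel r from the principal point sees the ray r / f radians off the axis. A picture is of the moment at which its call begins. There is no depth.
- robot.close_job(): hands the job in, once; it reports no verdict.
The state is a dict: "time": time; "q": joint angles; "joint_vel": joint speeds; "joint_torque": joint torques, N m; "tool_pos": TCP position; "tool_rot": TCP orientation; "ft_force": force on the tool from outside, world axes, zero at the start; "wrist_torque": the same for the moment, N m; "grip_width": opening from 0.0 (shut) to 1.0 (fully open).
Only numpy, scipy, OpenCV 4.12 (cv2) and the standard library are available. Lean on these libraries where they do the work, as an engineer would, in place of code of your own. Each camera call takes 0.05 s, during which the arm holds its last target.

## Task

The white tip box with the blue rack stands in the way of the telescoping arm that carries the red waste cup: pick it up and set it down squarely in the middle of the pale blue mat. Then press the arm's orange snap button flush, slide the white sleeve outward (towards the cup's end) and let the button snap out in the very next hole, no further. Do not push the box with the arm, keep the cup upright in its holder and leave everything else where it stands.

Things in the scene. Friction and masses are not known exactly. Their poses are not given: they have to be found in the camera images.
- carrier: Telescoping cup arm, fixed to the bench. Origin on the bench right under the button; its y axis runs level along the tube, outward, to the red cup; z up. A grey foot (plate 120 x 90 mm, post 110 mm tall) stands at y = -200 mm and holds the fixed inner tube. The white square sleeve slides over it: 36 mm wide, its top 95 mm above the bench, from y = -125 to +100 mm at the start.
- snap (a joint): Orange spring button, how far pressed in (m): 0 = out, 8 mm proud of the sleeve; 0.008 = flush with the sleeve's top; about 0.0105 when under the wall between holes. 2.5 N to begin, 6 N flush. Out, it locks the sleeve; flush, it lets it slide (8 to 15 N of push drives its dome under the wall), and it snaps out by itself in the next hole that arrives, locking the sleeve.
- button_top (a point): Top of the button's dome (16 mm diameter), 103 mm above the bench when out. The button does not travel along the arm. Axes as the arm's.
- sleeve (a joint): How far the sleeve has slid outward (m): 0 at the start, 0.045 with the button in the next hole, 0.090 in the one after. About 1 to 2 mm of play in a hole; friction 3 N; nothing but the button stops it between.
- next_hole (a point): Centre of the next hole, in the sleeve's top face. The sleeve has four 19 mm holes, 45 mm apart, at y = -90, -45, 0 and +45 mm along the arm at the start; the button stands in the one at 0 and the next one when sliding outward is that at -45 mm. Moves with the sleeve.
- ledge (a point): Middle of the top edge of the blue thumb ledge, an upright lug across the sleeve that moves with it: 34 mm wide, 8 mm thick along the arm, 18 mm tall above the sleeve's top, its inner face 16 mm outward of the button's centre at the start. A fingertip that holds the button down can push outward against it.
- holder (a point): Centre of the inner floor of the blue tray (90 x 90 mm, rim 37 mm above the bench) at the sleeve's end, 20 mm above the bench; it reaches from y = 102 to 192 mm along the arm at the start and moves with the sleeve.
- cup_center (a point): Red waste cup, loose, 68 mm wide at the rim and 85 mm tall, 120 g, upright in the tray; this is its centre, half-way up.
- tipbox_center (a point): Tip box, loose, about 160 g, 62 mm wide (its x) x 110 mm long (its y) x 60 mm tall, lower 40 mm white, upper part a blue rack with pale tips; this is its centre, half-way up. It stands 8 to 23 mm beyond the tray's outer end, roughly lengthways in line with the arm.
- tipbox: The same tip box; origin at the centre of its underside.
- mat_center (a point): Middle of the top of the pale blue mat, 90 mm (x) by 140 mm (y), 3 mm thick, fixed to the bench; the box belongs here, its length along the mat's length (either way round).
- tuberack: Bystander, fixed: orange tube rack 70 x 130 mm, 66 mm tall with its capped tubes; it and the mat change places. Origin: centre of its underside.
- bottle: Bystander, loose: amber bottle, 52 mm diameter, 110 mm tall. Origin: centre of its underside.
- jar: Bystander, loose: white jar, 56 mm diameter, 60 mm tall. Origin: centre of its underside.
- slidebox: Bystander, loose: low white box with red lid, 52 x 87 mm, 36 mm tall. Origin: centre of its underside.
- dishes: Bystander, loose: stack of three clear dishes, 86 mm diameter, 42 mm tall. Origin: centre of its underside.
- cylinder: Bystander, loose: tall slim pale measuring cylinder, 42 mm wide foot, 180 mm tall, standing between the arm and the mat. Origin: centre of its underside.
There are look-alikes about, which are no part of the job. What is shaped like the tipbox but green or turquoise is not meant.

How it is judged (in metres and radians):
On the way, in this order (a step that is already met when the one before it is completed fails the run):
1. the tip box stands released, squarely on the mat, the arm not yet moved (horizontal distance between tipbox_center and mat_center below 0.02 m and angle between the y axis of tipbox_center and the y axis of mat_center, either way round below 0.25 rad and height (world z) of tipbox_center below 0.038 m and angle between tipbox_center's own z axis and vertical below 0.06 rad and contact force between the fingers and tipbox below 0.2 N and value of joint sleeve below 0.005 m), for 0.2 s.
2. the button is pressed flush while the sleeve is still at its first hole (value of joint snap above 0.006 m and value of joint sleeve below 0.015 m), for 0.04 s.
At the end, for the whole second after the job is handed in: The tip box stands released and at rest on the mat, its centre within 20 mm of the mat's and its length within 0.25 rad of the mat's; the sleeve is 45 mm (within 4 mm) further out with the button standing out of the next hole (pressed in less than 3 mm); the cup stands upright in its tray (horizontal distance between tipbox_center and mat_center below 0.02 m and angle between the y axis of tipbox_center and the y axis of mat_center, either way round below 0.25 rad and height (world z) of tipbox_center below 0.038 m and angle between tipbox_center's own z axis and vertical below 0.06 rad and contact force between the fingers and tipbox below 0.2 N and linear speed of tipbox below 0.02 m/s and value of joint sleeve between 0.041 and 0.049 m and value of joint snap below 0.003 m and angle between cup_center's own z axis and vertical below 0.1 rad and horizontal distance between cup_center and holder below 0.02 m and height (world z) of cup_center below 0.07 m); the robot touches nothing.
It fails at once if the sleeve runs past the next hole (value of joint sleeve above 0.055 m).
It fails at once if the arm pushes the tip box (contact force between carrier and tipbox above 2 N).
It fails at once if the tip box is tipped (angle between tipbox_center's own z axis and vertical above 0.5 rad).
It fails at once if the cup is tipped (angle between cup_center's own z axis and vertical above 0.4 rad).
It fails at once if a bystander is knocked over or shoved more than 25 mm (distance of any of bottle, jar, slidebox, dishes, cylinder from where it was at the start of the episode above 0.025 m or angle between any of bottle, jar, slidebox, dishes, cylinder's own z axis and vertical above 0.3 rad).
It also fails if it takes over 51 s, if anything falls off the work surface, if the arm or the gripper's body presses on something with over 40 N, if the wrist force passes 120 N, or if a joint passes its speed limit or range.

## Working session

There is one attempt and no reset: what is moved stays moved. The work goes in short steps, Python scripts to look and compute and a tool call to move; the robot and the scene stay as the last step left them, time stands still between calls to the robot, and variables do not carry over. Pictures are saved under pics/ and viewed, and the job is handed in when it is done.

Besides the shell and the picture viewer there is one more tool, called in YAML: its name, and indented under it one key for each argument. drive_tool: Moves the arm, as the interface text tells. Its arguments: {"type":"object","properties":{"targets":{"type":"array","items":{"type":"array","items":{"type":"array","items":{"type":"number"}}}},"force":{"type":"number"}},"required":["targets"]}

```bash
ls; mkdir -p pics
cat > h.py <<'E'
import numpy as np, cv2, pickle
from bench import robot
def snap(n,tag):
    c=robot.read_camera(n); pickle.dump(c,open(f'pics/{n}_{tag}.pkl','wb'))
    cv2.imwrite(f'pics/{n}_{tag}.png',c['frame'][:,:,::-1]); return c
def load(n,tag): return pickle.load(open(f'pics/{n}_{tag}.pkl','rb'))
def ray(c,u,v):
    x=(u-c['cx'])/c['fx'];y=(v-c['cy'])/c['fy']
    d=np.array([x,y,1.0]); return np.array(c['origin']),np.array(c['rotation'])@d
def onz(c,u,v,z):
    o,d=ray(c,u,v); return o+d*(z-o[2])/d[2]
def proj(c,p):
    q=np.array(c['rotation']).T@(np.array(p)-np.array(c['origin'])); return c['cx']+c['fx']*q[0]/q[2], c['cy']+c['fy']*q[1]/q[2]
E
python3 - <<'E'
from h import *
print(robot.observe())
for n in('scene','top','wrist'):
    c=snap(n,'0'); print(n,c['fx'],c['cx'],c['cy'],c['origin'],np.round(c['rotation'],3).tolist())
E
```

```text
pics
{'time': 0.0, 'q': array([-7.87706121e+01,  6.67446142e+00,  8.26359753e+01, -7.62536513e-04,
        9.07560167e+01, -2.16553388e+00]), 'joint_vel': array([-0.03338895, -0.02388051, -0.07387908,  0.11054424,  0.022338  ,
       -0.01328128]), 'joint_torque': array([ 7.92803708e-03, -7.21250010e+01, -6.22614884e+01,  7.84309977e-02,
        2.37039715e-02, -9.97945449e-05]), 'tool_pos': array([ 0.15631403, -0.65640132,  0.18419875]), 'tool_rot': array([-1.79998251e+02,  6.64347153e-02, -7.66050869e+01]), 'ft_force': array([ 0.50979872, -0.57091084, -0.18460536]), 'wrist_torque': array([-0.02594526,  0.00663425, -0.03909974]), 'grip_width': 1.0007846126969784}
scene 468.9533981293056 261.78170700117573 189.41204877590852 [1.47196799 0.60233601 0.79983279] [-124.437, 0.476, 120.887]
top 431.4796270358927 256.11626365717285 192.4266958531795 [0.35647819 0.05687364 1.10776386] [-168.709, -0.517, -90.193]
wrist 297.3186396354542 252.4738311970251 189.33618848313728 [ 0.23047517 -0.63851622  0.38352699] [164.083, 0.037, -76.632]
```

Add to h.py:
```python
from scipy.spatial.transform import Rotation as Ro
def R(c): return Ro.from_euler('xyz',c['rotation'],degrees=True).as_matrix()
def ray(c,u,v):
    return np.array(c['origin']),R(c)@np.array([(u-c['cx'])/c['fx'],(v-c['cy'])/c['fy'],1.0])
def proj(c,p):
    q=R(c).T@(np.array(p)-np.array(c['origin'])); return c['cx']+c['fx']*q[0]/q[2], c['cy']+c['fy']*q[1]/q[2]
```

```text
(no output)
```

View pics/scene_0.png

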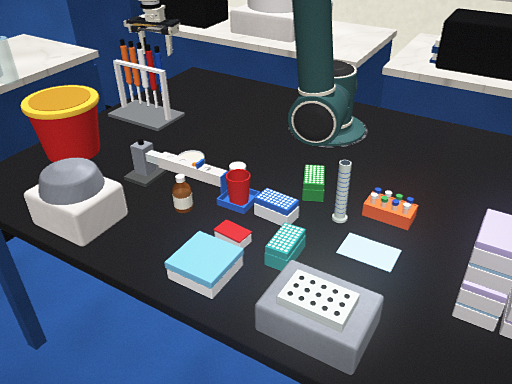

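View pics/top_0.png

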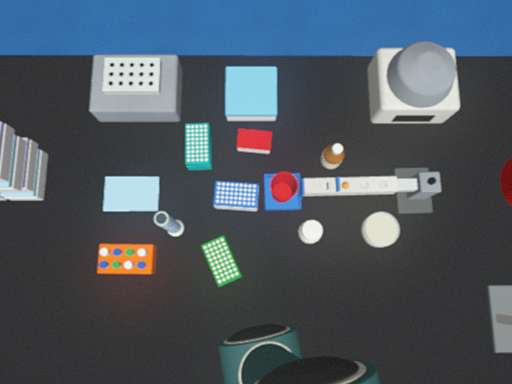

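Run:
```python
from h import *
c=load('top','0')
f=c['frame'][:,:,::-1]
cv2.imwrite('pics/c1.png',cv2.resize(f[150:240,260:440],None,fx=4.4,fy=4.4,interpolation=cv2.INTER_CUBIC))
cv2.imwrite('pics/c2.png',cv2.resize(f[150:280,90:270],None,fx=4.4,fy=4.4,interpolation=cv2.INTER_CUBIC))
for u,v in((0,192),(512,192),(256,0),(256,384)): print(onz(c,u,v,0).round(3))
h=cv2.cvtColor(c['frame'],cv2.COLOR_RGB2HSV)
for p in((131,194),(237,195),(237,187),(346,185),(337,184),(283,205),(380,186)): print(p,h[p[1],p[0]],c['frame'][p[1],p[0]])
```

```text
[0.58  0.713 0.   ]
[ 0.578 -0.628 -0.   ]
[1.142 0.045 0.   ]
[0.108 0.048 0.   ]
(131, 194) [ 99  51 238] [190 224 238]
(237, 195) [107 129 222] [110 159 222]
(237, 187) [107 102 223] [134 172 223]
(346, 185) [ 22 226 255] [255 191  29]
(337, 184) [106 179 199] [ 59 126 199]
(283, 205) [105 168 223] [ 76 149 223]
(380, 186) [ 79   9 225] [217 225 222]
```

View pics/c1.png

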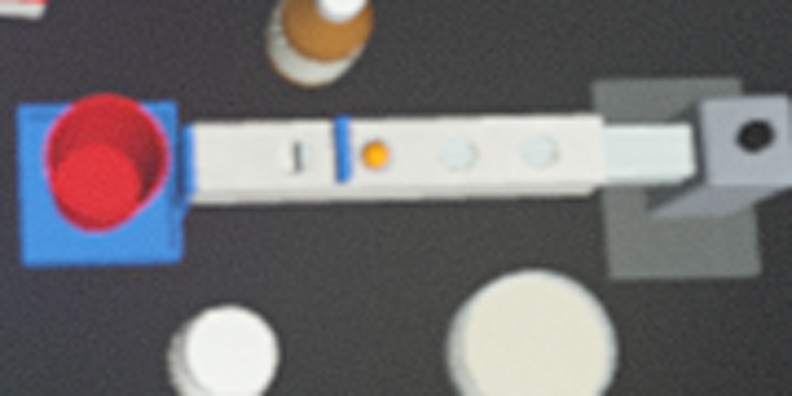

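View pics/c2.png

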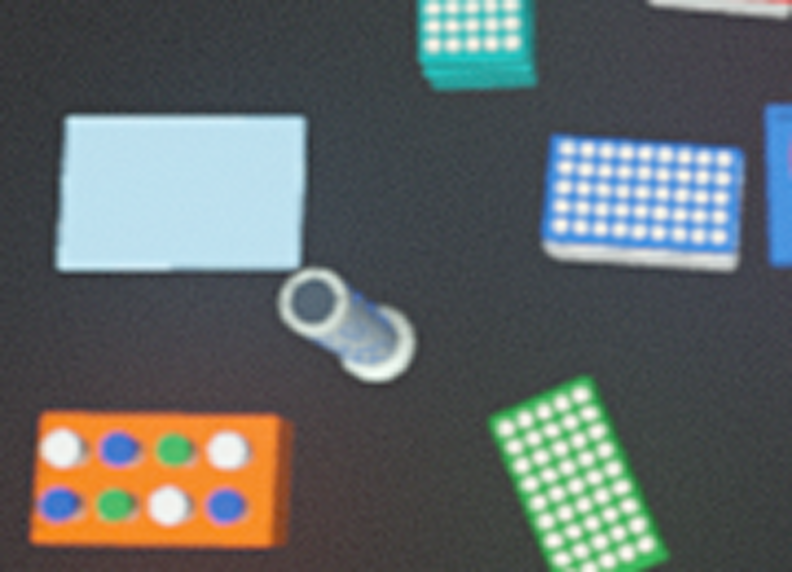

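```bash
cat >> h.py <<'E'
def comps(c,lo,hi,roi,minA=8):
    h=cv2.cvtColor(c['frame'],cv2.COLOR_RGB2HSV)
    m=cv2.inRange(h,np.array(lo),np.array(hi)); k=np.zeros_like(m); x0,y0,x1,y1=roi; k[y0:y1,x0:x1]=255; m&=k
    return [q for q in cv2.findContours(m,cv2.RETR_EXTERNAL,cv2.CHAIN_APPROX_NONE)[0] if cv2.contourArea(q)>=minA]
def rect(c,cnt,z):
    P=np.array([onz(c,*p[0],z)[:2] for p in cnt],np.float32)*1000
    r=cv2.minAreaRect(P); b=cv2.boxPoints(r); e=[b[1]-b[0],b[2]-b[1]]; L=max(e,key=np.linalg.norm)
    a=np.degrees(np.arctan2(L[1],L[0]))%180
    return np.round(r[0],1),np.round(r[1],1),round(a,1)
E
python3 - <<'E'
from h import *
c=load('top','0')
for nm,lo,hi,roi,z in [('mat',(90,25,150),(110,90,255),(95,165,170,225),.003),
 ('box',(98,90,60),(118,255,255),(208,170,263,220),.060),
 ('button',(8,120,120),(30,255,255),(338,175,355,195),.100),
 ('ledge',(98,90,60),(118,255,255),(330,170,343,200),.113),
 ('tray',(98,90,60),(118,255,255),(258,165,303,215),.037),
 ('sleeve',(0,0,130),(180,45,255),(302,170,398,205),.095)]:
    for q in comps(c,lo,hi,roi): print(nm,cv2.contourArea(q),cv2.boundingRect(q),rect(c,q,z))
E
```

```text
mat 1853.5 (103, 176, 56, 36) (array([575.1, 372.1]), array([142.5,  92.9]), np.float32(89.9))
box 1043.0 (212, 180, 48, 27) (array([563.8,  97.6]), array([113.1,  62.2]), np.float32(85.7))
button 14.5 (343, 183, 5, 5) (array([ 575.5, -165.8]), array([ 9.6, 10. ]), np.float32(177.5))
ledge 28.0 (336, 176, 4, 15) (array([ 577.6, -145.4]), array([ 7.1, 34.1]), np.float32(177.7))
tray 648.0 (263, 173, 40, 38) (array([572.9, -20.8]), array([99.6, 95.7]), np.float32(89.9))
sleeve 1557.5 (304, 176, 94, 20) (array([ 575.3, -180.7]), array([ 45.9, 227.4]), np.float32(91.3))
```

drive_tool:
  targets:
    - [[28,52,4,0,0,0.9,93],[56,104,8,0,0,1.8,93],[84,156,12,0,0,2.7,93],[112,208,16,0,0,3.6,93],[140,260,20,0,0,4.5,93]]
  force: 20

```text
time: 0.78
tool_pos: [0.2968, -0.3947, 0.2044]
tool_rot: [-180.0, 0.0, -49.4]
ft_force: [0.8, -1.4, 0.3]
grip_width: 1.004
```

Run:
```python
from h import *
c=load('top','0')
for nm,u,v,z in [('cylfoot',175,228,0),('cyltop',161.5,218,.18),('turq low corner',187,168,.06),('turq corner',210,168,.06),('jar',311,231,.06),('dishes',380,230,.04),('bottle',333,158,.05),('slide',254,152,.036)]: print(nm,onz(c,u,v,z).round(3))
s=load('scene','0')
print(proj(s,(.5638,.0976,.06)),proj(s,(.575,.372,.003)),proj(s,(.5755,-.1658,.1)))
f=s['frame'][:,:,::-1]
cv2.imwrite('pics/c3.png',cv2.resize(f[130:290,120:420],None,fx=2.6,fy=2.6,interpolation=cv2.INTER_CUBIC))
```

```text
cylfoot [0.485 0.255 0.   ]
cyltop [0.486 0.253 0.18 ]
turq low corner [0.628 0.219 0.06 ]
turq corner [0.628 0.162 0.06 ]
jar [ 0.47  -0.087  0.06 ]
dishes [ 0.474 -0.261  0.04 ]
bottle [ 0.657 -0.149  0.05 ]
slide [0.677 0.052 0.036]
(np.float64(276.2021100482155), np.float64(197.75589385823466)) (np.float64(368.6875966368566), np.float64(250.21050464518717)) (np.float64(194.99353367616342), np.float64(161.92397407158603))
```

View pics/c3.png

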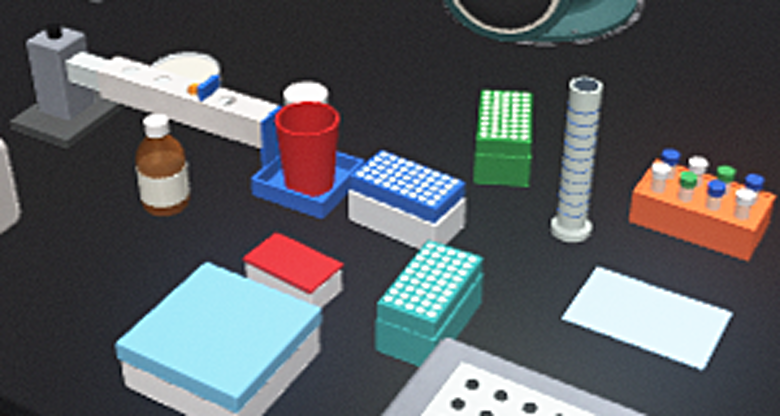

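drive_tool:
  targets:
    - [[28,52,0,0,0,0.8,93],[56,104,0,0,0,1.6,93],[84,156,0,0,0,2.4,93],[112,208,0,0,0,3.2,93],[140,260,0,0,0,4.0,93]]

```text
time: 1.4
tool_pos: [0.4373, -0.1328, 0.2045]
tool_rot: [-180.0, 0.0, -25.3]
ft_force: [0.8, -1.6, 1.1]
grip_width: 1.002
```

drive_tool:
  targets:
    - [[27,50,0,0,0,0.8,93],[54,100,0,0,0,1.6,93],[81,150,0,0,0,2.4,93],[108,200,0,0,0,3.2,93],[127,231,-10,0,0,3.5,93]]

```text
time: 2.02
tool_pos: [0.5651, 0.1006, 0.1946]
tool_rot: [-180.0, -0.0, -4.1]
ft_force: [0.2, -0.8, 0.3]
grip_width: 1.001
```

Run:
```python
from h import *
c=snap('wrist','1'); s=robot.observe(); print(s['tool_pos'],s['tool_rot'],c['origin'],c['rotation'])
```

```text
[0.56575835 0.10274881 0.19218102] [-1.79947451e+02  1.15347707e-01 -3.99732207e+00] [0.57038902 0.1770579  0.39387175] [ 1.64077181e+02 -3.57472563e-02 -4.12432004e+00]
```

View pics/wrist_1.png

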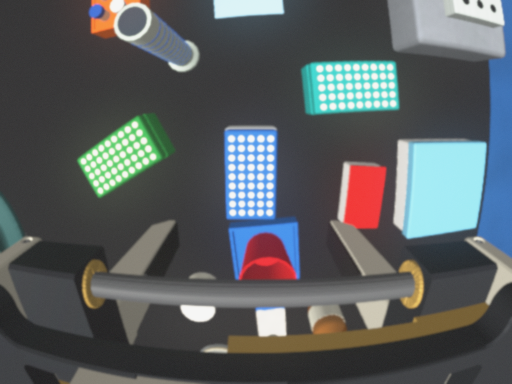

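```bash
cat >> h.py <<'E'
def wray(c,u,v):
    x=u-c['cx'];y=v-c['cy'];r=np.hypot(x,y);t=r/c['fx']
    return np.array(c['origin']),R(c)@np.array([x/r*np.sin(t),y/r*np.sin(t),np.cos(t)])
def wonz(c,u,v,z):
    o,d=wray(c,u,v); return o+d*(z-o[2])/d[2]
def wrect(c,cnt,z):
    P=np.array([wonz(c,*p[0],z)[:2] for p in cnt],np.float32)*1000
    r=cv2.minAreaRect(P); b=cv2.boxPoints(r); e=[b[1]-b[0],b[2]-b[1]]; L=max(e,key=np.linalg.norm)
    return np.round(r[0],1),np.round(r[1],1),round(np.degrees(np.arctan2(L[1],L[0]))%180,1)
E
python3 - <<'E'
from h import *
c=load('wrist','1')
for q in comps(c,(98,90,60),(118,255,255),(220,120,285,219),200): print(cv2.boundingRect(q),wrect(c,q,.06))
for q in comps(c,(90,25,150),(110,90,255),(205,0,295,20),100): print('mat',wrect(c,q,.003))
E
```

```text
(223, 130, 62, 89) (array([567.4,  98.4]), array([105.3,  71.2]), np.float32(85.9))
mat (array([574.2, 311.5]), array([27. , 92.2]), np.float32(175.5))
```

Run:
```python
from h import *
c=load('wrist','1')
for q in comps(c,(98,90,60),(118,255,255),(220,120,285,214),200): print(cv2.boundingRect(q),wrect(c,q,.06))
```

```text
(223, 130, 55, 84) (array([562.8, 102. ]), array([98.9, 61.5]), np.float32(86.0))
```

drive_tool:
  targets:
    - [[-2,-4,-40,0,0,0,93],[-2,-4,-80,0,0,0,93],[-2,-4,-110,0,0,0,93],[-2,-4,-130,0,0,0,93],[-2,-4,-130,0,0,0,93]]

```text
time: 2.7
tool_pos: [0.5631, 0.0986, 0.0611]
tool_rot: [-180.0, 0.2, -4.0]
ft_force: [-0.1, 0.3, -0.1]
grip_width: 0.998
```

drive_tool:
  targets:
    - [[0,-1,-20,0,0,0,93],[0,-1,-36,0,0,0,93],[0,-1,-43,0,0,0,93],[0,-1,-43,0,0,0,56],[0,-1,-43,0,0,0,50]]
  force: 20

```text
time: 3.32
tool_pos: [0.5635, 0.0977, 0.0187]
tool_rot: [-180.0, 0.2, -4.0]
ft_force: [0.5, -0.2, -0.2]
grip_width: 0.837
```

drive_tool:
  targets:
    - [[0,0,0,0,0,0,50],[0,0,0,0,0,0,50],[0,0,0,0,0,0,50],[0,0,0,0,0,0,50],[0,0,0,0,0,0,50]]

```text
time: 3.95
tool_pos: [0.5637, 0.0977, 0.0192]
tool_rot: [-180.0, 0.2, -4.0]
ft_force: [-0.3, -0.7, 5.7]
grip_width: 0.638
```

drive_tool:
  targets:
    - [[0,0,0,0,0,0,50],[0,0,3,0,0,0,50],[0,0,12,0,0,0,50],[0,0,30,0,0,0,50],[0,0,30,0,0,0,50]]

```text
time: 4.58
tool_pos: [0.5648, 0.0978, 0.0514]
tool_rot: [-179.9, -0.0, -4.0]
ft_force: [-0.2, -0.1, -1.9]
grip_width: 0.642
```

Run:
```python
from h import *
for n in('scene','wrist'): snap(n,'2')
a=load('scene','2')['frame'][130:290,150:450,::-1]
cv2.imwrite('pics/c4.png',cv2.resize(a,None,fx=2.6,fy=2.6)); print(robot.observe()['ft_force'])
```

```text
[ 0.03757353  0.29036172 -1.83655826]
```

View pics/c4.png

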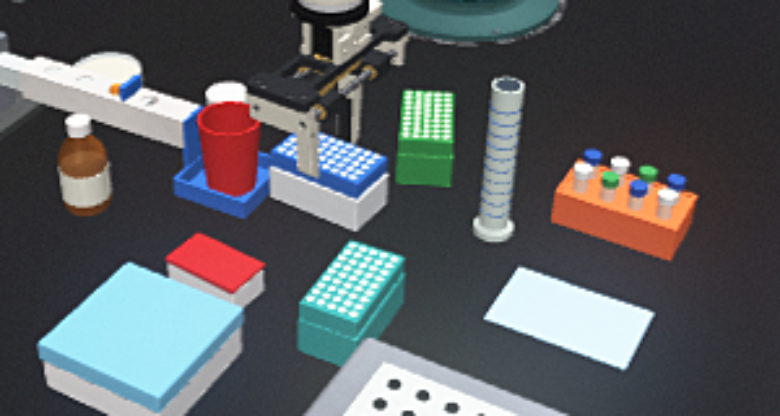

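View pics/wrist_2.png

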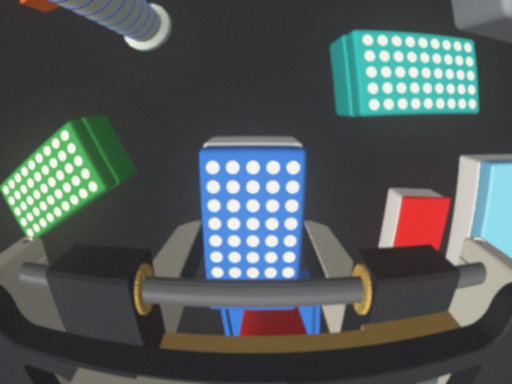

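drive_tool:
  targets:
    - [[0,0,30,0,0,0,50],[0,0,70,0,0,0,50],[0,0,115,0,0,0,50],[0,5,160,0,0,0,50],[1,25,185,0,0,0,50]]

```text
time: 5.3
tool_pos: [0.5652, 0.1225, 0.2367]
tool_rot: [-179.9, -0.0, -4.1]
ft_force: [0.3, -0.6, -2.3]
grip_width: 0.637
```

drive_tool:
  targets:
    - [[2,45,5,0,0,0.2,50],[4,90,5,0,0,0.4,50],[6,140,5,0,0,0.6,50],[8,190,5,0,0,0.7,50],[9,225,5,0,0,0.7,50]]

```text
time: 5.92
tool_pos: [0.5738, 0.3495, 0.2407]
tool_rot: [-180.0, 0.1, 0.2]
ft_force: [0.8, 0.2, -1.7]
grip_width: 0.643
```

drive_tool:
  targets:
    - [[1,15,-10,0,0,0,50],[1,22,-50,0,0,0,50],[1,22,-95,0,0,0,50],[1,22,-140,0,0,0,50],[1,22,-170,0,0,0,50]]

```text
time: 6.55
tool_pos: [0.5739, 0.3702, 0.0672]
tool_rot: [179.9, 0.2, 0.2]
ft_force: [0.0, 0.3, -1.3]
grip_width: 0.64
```

Run:
```python
from h import *
for n in('scene','wrist','top'): snap(n,'3')
print(robot.observe()['tool_pos'])
a=load('top','3')
b=cv2.resize(a['frame'][140:300,60:260,::-1],None,fx=2,fy=2)
c=cv2.resize(load('scene','3')['frame'][130:290,260:460,::-1],None,fx=2,fy=2)
cv2.imwrite('pics/c5.png',np.hstack([b,c]))
for q in comps(a,(98,90,60),(118,255,255),(90,150,180,240),20): print(cv2.boundingRect(q),rect(a,q,.115))
```

```text
[0.57405368 0.37041241 0.0688062 ]
(130, 173, 15, 24) (array([574.2, 328.1]), array([33.7, 55.3]), np.float32(179.9))
```

View pics/c5.png

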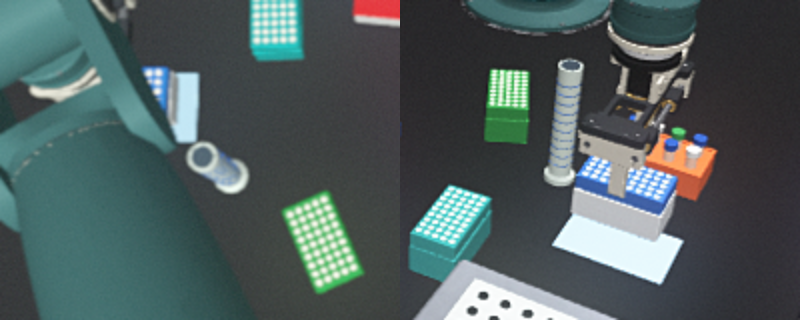

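View pics/wrist_3.png

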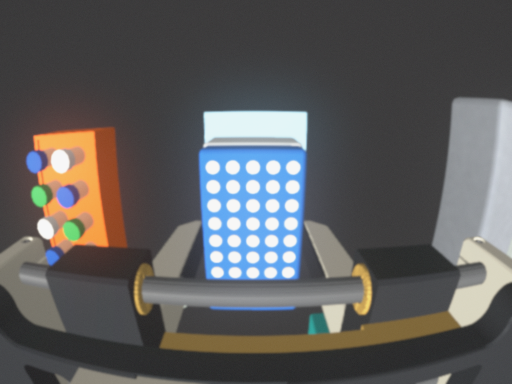

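drive_tool:
  targets:
    - [[1,2,-18,0,0,0,50],[1,2,-34,0,0,0,50],[1,2,-42,0,0,0,50],[1,2,-44,0,0,0,50],[1,2,-45,0,0,0,50]]

```text
time: 7.32
tool_pos: [0.5752, 0.3726, 0.0242]
tool_rot: [180.0, 0.2, 0.2]
ft_force: [-0.2, -0.1, -1.7]
grip_width: 0.647
```

drive_tool:
  targets:
    - [[0,0,-1,0,0,0,50],[0,0,-2,0,0,0,50],[0,0,-2,0,0,0,50]]

```text
time: 7.7
tool_pos: [0.5753, 0.3726, 0.0223]
tool_rot: [180.0, 0.2, 0.2]
ft_force: [-0.2, 0.8, -1.7]
grip_width: 0.643
```

drive_tool:
  targets:
    - [[0,0,-1,0,0,0,50],[0,0,-1.5,0,0,0,50],[0,0,-1.5,0,0,0,50]]

```text
time: 8.07
tool_pos: [0.5754, 0.3727, 0.0222]
tool_rot: [180.0, 0.2, 0.2]
ft_force: [-6.1, -2.9, 9.9]
grip_width: 0.643
```

Contact with the mat; release.

drive_tool:
  targets:
    - [[0,0,0,0,0,0,70],[0,0,0,0,0,0,93],[0,0,0,0,0,0,93],[0,0,0,0,0,0,93],[0,0,0,0,0,0,93]]

```text
time: 8.7
tool_pos: [0.5753, 0.3726, 0.0221]
tool_rot: [180.0, 0.2, 0.2]
ft_force: [0.4, -0.2, 0.1]
grip_width: 0.998
```

drive_tool:
  targets:
    - [[0,0,20,0,0,0,93],[0,0,60,0,0,0,93],[0,0,110,0,0,0,93],[0,0,160,0,0,0,93],[0,-10,200,0,0,0,93]]

```text
time: 9.32
tool_pos: [0.5753, 0.3629, 0.2261]
tool_rot: [-180.0, 0.0, 0.2]
ft_force: [0.2, 0.3, -0.8]
grip_width: 1.002
```

drive_tool:
  targets:
    - [[0,-55,15,0,0,0,60],[0,-115,15,0,0,0,40],[0,-175,15,0,0,0,20],[0,-235,15,0,0,0,0],[0,-295,15,0,0,0,0]]

```text
time: 9.95
tool_pos: [0.5748, 0.066, 0.2429]
tool_rot: [-179.9, -0.1, 0.2]
ft_force: [1.2, 0.3, 0.5]
grip_width: 0.509
```

Run:
```python
from h import *
a=snap('top','4'); s=snap('scene','4'); print(robot.observe()['tool_pos'])
b=cv2.resize(a['frame'][140:300,60:260,::-1],None,fx=2,fy=2)
c=cv2.resize(s['frame'][130:290,260:460,::-1],None,fx=2,fy=2)
cv2.imwrite('pics/c6.png',np.hstack([b,c]))
for q in comps(a,(98,90,60),(118,255,255),(90,150,180,240),20): print(cv2.boundingRect(q),rect(a,q,.063))
```

```text
[0.57507467 0.06334596 0.24304638]
(101, 176, 47, 25) (array([576.9, 372.4]), array([112.3,  60.5]), np.float32(89.9))
```

View pics/c6.png

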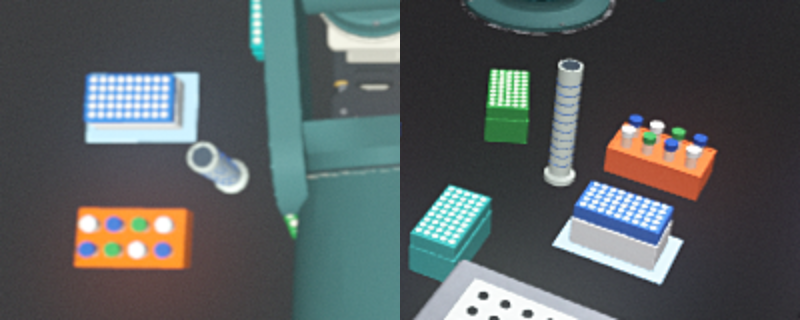

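drive_tool:
  targets:
    - [[0,-50,0,0,0,0,0],[0,-110,0,0,0,0,0],[0,-170,0,0,0,0,0],[0,-225,0,0,0,0,0],[0,-245,0,0,0,0,0]]

```text
time: 10.68
tool_pos: [0.5749, -0.1837, 0.2441]
tool_rot: [180.0, -0.1, -0.2]
ft_force: [0.5, 1.3, 0.3]
grip_width: 0.007
```

Run:
```python
from h import *
c=snap('wrist','5'); print(robot.observe()['tool_pos'],robot.observe()['grip_width'])
for q in comps(c,(8,120,120),(30,255,255),(150,60,350,290),20):
    x,y,w,h=cv2.boundingRect(q); print((x,y,w,h),wrect(c,q,.098),wrect(c,q,.103))
for q in comps(c,(98,90,60),(118,255,255),(150,60,350,290),20):
    x,y,w,h=cv2.boundingRect(q); print('blue',(x,y,w,h),wrect(c,q,.113))
```

```text
[ 0.57494526 -0.18440203  0.24385251] 0.005629612614184701
(246, 276, 3, 14) (array([ 567.1, -339.3]), array([22. ,  2.8]), np.float32(89.4)) (array([ 567.2, -335.9]), array([21.7,  2.7]), np.float32(89.4))
(256, 270, 4, 20) (array([ 581.5, -334.5]), array([ 4.2, 31.7]), np.float32(90.4)) (array([ 581.4, -331.2]), array([ 4.1, 31.3]), np.float32(90.4))
(249, 151, 11, 12) (array([ 577. , -165.6]), array([13.1, 11.8]), np.float32(89.8)) (array([ 577. , -164.7]), array([13. , 11.6]), np.float32(89.8))
(302, 121, 29, 37) (array([ 649.2, -143.6]), array([43.6, 32.3]), np.float32(80.7)) (array([ 648.1, -143.1]), array([43. , 31.8]), np.float32(80.7))
blue (239, 138, 31, 7) (array([ 576.9, -145.4]), array([ 6.8, 33.5]), np.float32(179.9))
blue (217, 60, 70, 19) (array([574.4, -64.5]), array([20.7, 75.5]), np.float32(179.8))
```

View pics/wrist_5.png

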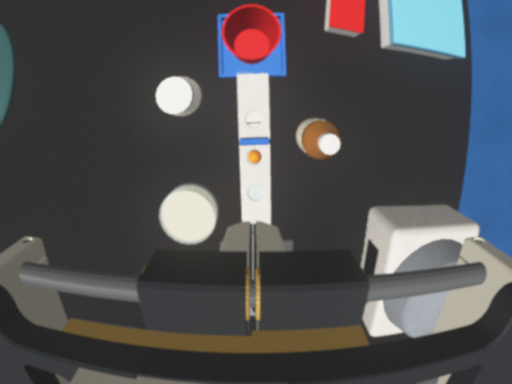

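drive_tool:
  targets:
    - [[1.5,22,-10,0,0,0,0],[1.5,22,-50,0,0,0,0],[1.5,22,-90,0,0,0,0],[1.5,22,-120,0,0,0,0],[1.5,22,-130,0,0,0,0]]

```text
time: 11.35
tool_pos: [0.576, -0.16, 0.1123]
tool_rot: [-180.0, 0.0, -0.1]
ft_force: [0.3, 0.5, 0.0]
grip_width: 0.006
```

Run:
```python
from h import *
c=snap('wrist','6'); s=snap('scene','6'); o=robot.observe();print(o['tool_pos'],o['ft_force'])
a=cv2.resize(s['frame'][120:220,120:260,::-1],None,fx=2.8,fy=2.8,interpolation=cv2.INTER_CUBIC)
b=cv2.resize(c['frame'][80:280,150:350,::-1],None,fx=1.9,fy=1.9)
h=min(len(a),len(b));cv2.imwrite('pics/c7.png',np.hstack([a[:h],b[:h]]))
```

```text
[ 0.57642721 -0.16091523  0.11363153] [ 0.11576113 -0.3403941   0.38906165]
```

View pics/c7.png

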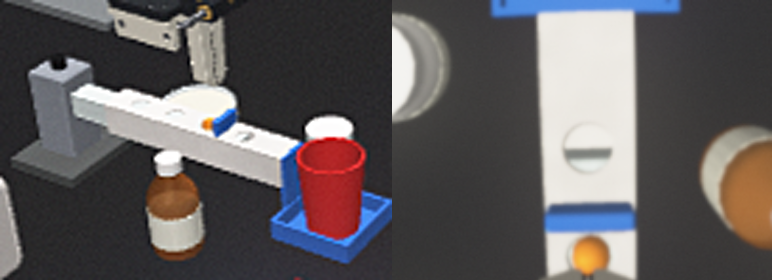

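Run:
```python
from h import *
s=load('scene','6'); w=load('wrist','6')
def c(p): u,v=proj(s,p); return round((u-120)*2.8),round((v-120)*2.8)
print(c((.5764,-.161,.1136)),c((.5765,-.1655,.103)), [c((.5764,-.161,z)) for z in (.13,.15,.17)])
print(w['origin'],w['rotation'],s['origin'])
def wproj(c,p):
    q=R(c).T@(np.array(p)-c['origin']); t=np.arctan2(np.hypot(q[0],q[1]),q[2]); k=c['fx']*t/np.hypot(q[0],q[1]); return c['cx']+k*q[0],c['cy']+k*q[1]
for p in ((.5764,-.161,.1136),(.5764,-.161,.15),(.5764,-.161,.17),(.5765,-.1655,.103),(.5765,-.1495,.113)):
    u,v=wproj(w,p); print((u-150)*1.9,(v-80)*1.9)
cv2.imwrite('pics/c8.png',cv2.resize(s['frame'][90:200,140:260,::-1],None,fx=5,fy=5,interpolation=cv2.INTER_CUBIC))
```

```text
(212, 108) (209, 115) [(211, 94), (209, 77), (207, 59)]
[ 0.5760468  -0.08336462  0.31152644] [ 1.64071787e+02  8.64920823e-03 -8.83153108e-02] [1.47196799 0.60233601 0.79983279]
196.03813668215847 261.8563656530358
196.27524834086657 303.791512079638
196.44438983895088 334.1257900447023
196.24348081548112 262.6590637385829
196.28036355430513 232.34914687550565
```

View pics/c8.png

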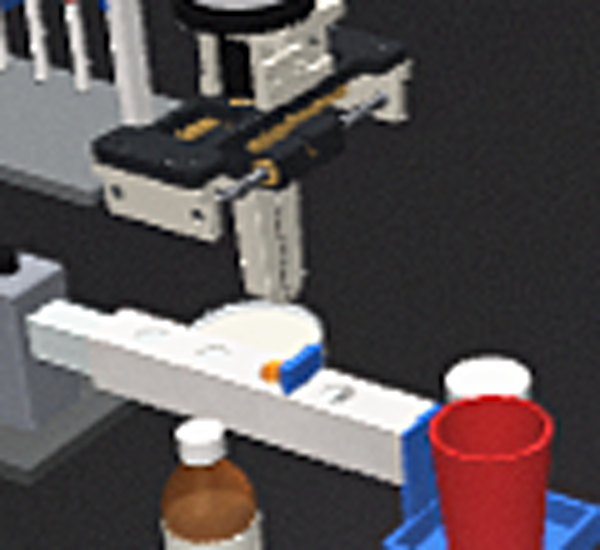

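Run:
```python
from h import *
s=load('scene','6'); w=load('wrist','6')
cv2.imwrite('pics/c9.png',cv2.resize(w['frame'][180:290,190:310,::-1],None,fx=5,fy=5,interpolation=cv2.INTER_CUBIC))
s0=load('scene','0');t0=load('top','0')
def tri(rays):
    A=np.zeros((3,3));b=np.zeros(3)
    for o,d in rays:
        d=d/np.linalg.norm(d);P=np.eye(3)-np.outer(d,d);A+=P;b+=P@o
    x=np.linalg.solve(A,b); return x,[np.linalg.norm((np.eye(3)-np.outer(d,d)/(d@d))@(x-o)) for o,d in rays]
# button centroid in scene0 and top0
for q in comps(s0,(8,120,100),(30,255,255),(180,150,205,175),3): 
    m=q[:,0].mean(0); print('scene btn',m); print(tri([ray(s0,*m),ray(t0,345,185)]))
for q in comps(s0,(98,90,60),(118,255,255),(252,185,302,212),50): print('box blue',cv2.boundingRect(q))
print(proj(s0,(.5638,.0976,.06)))
```

```text
scene btn [194.         163.66666667]
(array([ 0.5771585 , -0.16781291,  0.09414289]), [np.float64(0.0007918762685887414), np.float64(0.0007918762685889106)])
box blue (252, 187, 47, 25)
(np.float64(276.2021100482155), np.float64(197.75589385823466))
```

View pics/c9.png

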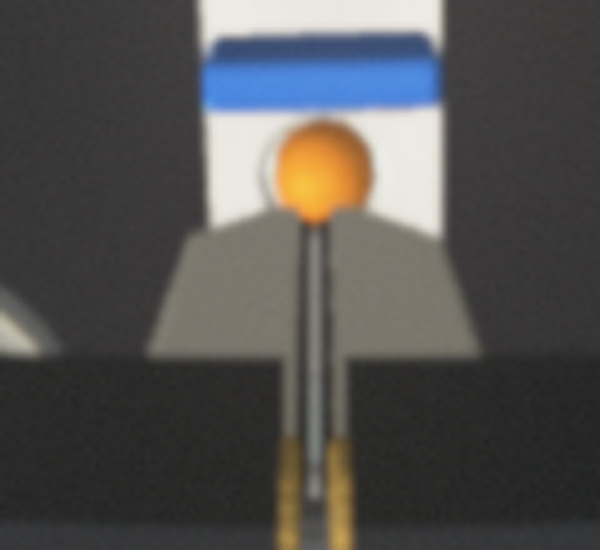

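Run:
```python
from h import *
s=load('scene','6'); w=load('wrist','6')
def tri(rays):
    A=np.zeros((3,3));b=np.zeros(3)
    for o,d in rays:
        d=d/np.linalg.norm(d);P=np.eye(3)-np.outer(d,d);A+=P;b+=P@o
    x=np.linalg.solve(A,b); return x.round(4),[round(np.linalg.norm((np.eye(3)-np.outer(d,d)/(d@d))@(x-o)),4) for o,d in rays]
print('tip',tri([ray(s,195,150),wray(w,253,222)]))
print('btn',tri([ray(s,194,163.7),wray(w,254.5,214.5)]))
for z in (.10,.1136,.12,.13,.14,.15): print(z,wonz(w,253,222,z).round(4))
```

```text
tip (array([ 0.5777, -0.1555,  0.1424]), [np.float64(0.0032), np.float64(0.0032)])
btn (array([ 0.578 , -0.1667,  0.0947]), [np.float64(0.0011), np.float64(0.0011)])
0.1 [ 0.5763 -0.1698  0.1   ]
0.1136 [ 0.5763 -0.1642  0.1136]
0.12 [ 0.5763 -0.1616  0.12  ]
0.13 [ 0.5763 -0.1575  0.13  ]
0.14 [ 0.5762 -0.1534  0.14  ]
0.15 [ 0.5762 -0.1494  0.15  ]
```

drive_tool:
  targets:
    - [[0,-1,-3,0,0,0,0],[0,-1,-6,0,0,0,0],[0,-1,-8,0,0,0,0],[0,-1,-10,0,0,0,0]]

```text
time: 11.95
tool_pos: [0.5765, -0.162, 0.1037]
tool_rot: [180.0, -0.1, -0.1]
ft_force: [-0.0, -0.1, 0.1]
grip_width: 0.005
```

drive_tool:
  targets:
    - [[0,0,-1,0,0,0,0],[0,0,-2,0,0,0,0],[0,0,-3,0,0,0,0],[0,0,-4,0,0,0,0]]

```text
time: 12.45
tool_pos: [0.5765, -0.162, 0.0996]
tool_rot: [180.0, -0.1, -0.1]
ft_force: [-0.5, 0.4, 0.0]
grip_width: 0.005
```

Run:
```python
from h import *
s=snap('scene','7'); w=snap('wrist','7'); o=robot.observe();print(o['tool_pos'],o['ft_force'])
a=cv2.resize(s['frame'][120:190,160:230,::-1],None,fx=6,fy=6,interpolation=cv2.INTER_CUBIC)
b=cv2.resize(w['frame'][190:260,215:285,::-1],None,fx=6,fy=6,interpolation=cv2.INTER_CUBIC)
cv2.imwrite('pics/c10.png',np.hstack([a,b]))
```

```text
[ 0.57644282 -0.16199167  0.09958747] [ 0.53842846 -0.24338166 -0.45858731]
```

View pics/c10.png

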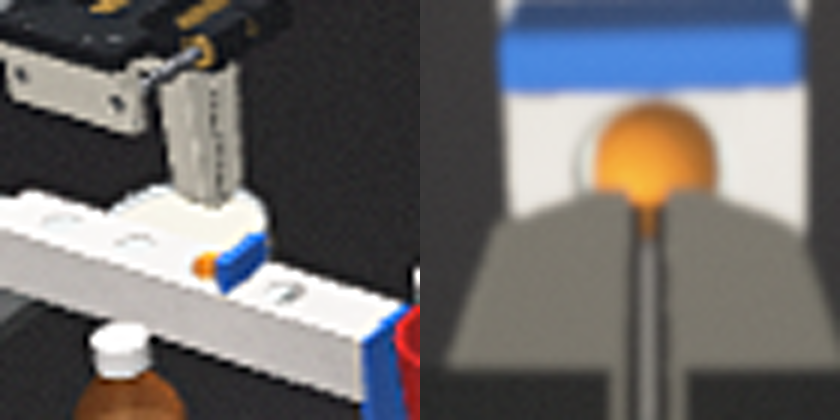

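drive_tool:
  targets:
    - [[0,0,-3,0,0,0,0],[0,0,-6,0,0,0,0],[0,0,-9,0,0,0,0],[0,0,-12,0,0,0,0],[0,0,-14,0,0,0,0]]

```text
time: 13.18
tool_pos: [0.5764, -0.162, 0.0854]
tool_rot: [180.0, -0.0, -0.1]
ft_force: [-0.0, 0.4, -0.5]
grip_width: 0.002
```

Run:
```python
from h import *
s=snap('scene','8'); w=snap('wrist','8'); o=robot.observe();print(o['tool_pos'],o['ft_force'])
a=cv2.resize(s['frame'][120:190,160:230,::-1],None,fx=6,fy=6,interpolation=cv2.INTER_CUBIC)
b=cv2.resize(w['frame'][190:260,215:285,::-1],None,fx=6,fy=6,interpolation=cv2.INTER_CUBIC)
cv2.imwrite('pics/c11.png',np.hstack([a,b]))
```

```text
[ 0.5763393  -0.1619617   0.08531057] [-0.51455783  0.04847266 -0.93999943]
```

View pics/c11.png

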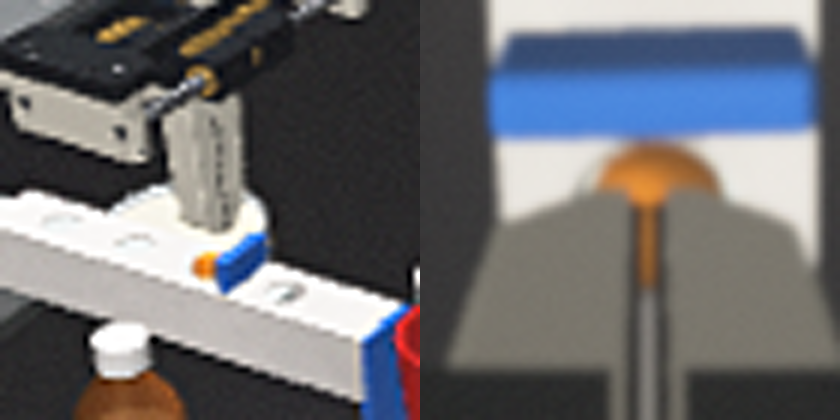

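drive_tool:
  targets:
    - [[0,0,-2,0,0,0,0],[0,0,-4,0,0,0,0],[0,0,-6,0,0,0,0],[0,0,-7,0,0,0,0]]

```text
time: 13.78
tool_pos: [0.5763, -0.162, 0.0781]
tool_rot: [180.0, -0.0, -0.1]
ft_force: [-0.3, -0.2, -0.7]
grip_width: 0.01
```

drive_tool:
  targets:
    - [[0,0,-1,0,0,0,0],[0,0,-2,0,0,0,0],[0,0,-3,0,0,0,0]]

```text
time: 14.15
tool_pos: [0.5763, -0.162, 0.0751]
tool_rot: [180.0, -0.0, -0.1]
ft_force: [0.9, -0.3, -0.9]
grip_width: 0.004
```

Run:
```python
from h import *
s=snap('scene','9'); w=snap('wrist','9'); o=robot.observe();print(o['tool_pos'],o['ft_force'])
a=cv2.resize(s['frame'][120:190,160:230,::-1],None,fx=6,fy=6,interpolation=cv2.INTER_CUBIC)
b=cv2.resize(w['frame'][190:260,215:285,::-1],None,fx=6,fy=6,interpolation=cv2.INTER_CUBIC)
cv2.imwrite('pics/c12.png',np.hstack([a,b]))
```

```text
[ 0.57624364 -0.16192762  0.07501307] [-0.02904437 -0.04873202 -0.72910147]
```

View pics/c12.png

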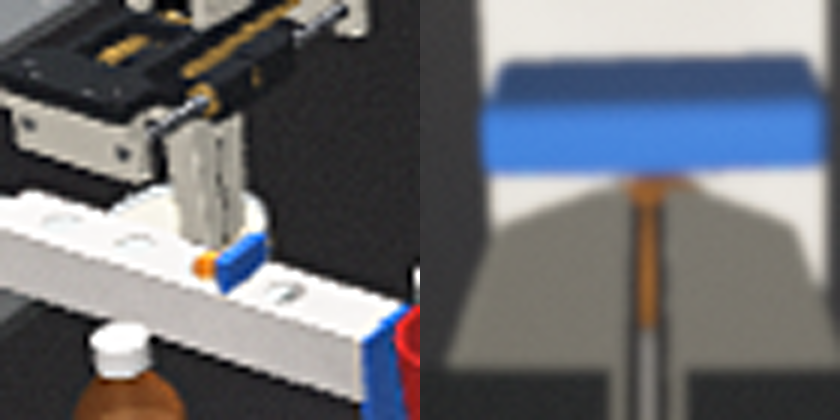

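drive_tool:
  targets:
    - [[0,0,-1,0,0,0,0],[0,0,-2,0,0,0,0],[0,0,-3,0,0,0,0],[0,0,-3,0,0,0,0]]

```text
time: 14.75
tool_pos: [0.5762, -0.1619, 0.0719]
tool_rot: [180.0, -0.0, -0.1]
ft_force: [1.0, -0.2, 0.1]
grip_width: 0.005
```

drive_tool:
  targets:
    - [[0,0,-1,0,0,0,0],[0,0,-2,0,0,0,0],[0,0,-2,0,0,0,0]]

```text
time: 15.12
tool_pos: [0.5762, -0.1619, 0.0698]
tool_rot: [180.0, -0.0, -0.1]
ft_force: [-0.4, 0.5, 0.6]
grip_width: 0.005
```

Run:
```python
from h import *
s=snap('scene','10'); w=snap('wrist','10'); o=robot.observe();print(o['tool_pos'],o['ft_force'])
a=cv2.resize(s['frame'][120:190,160:230,::-1],None,fx=6,fy=6,interpolation=cv2.INTER_CUBIC)
b=cv2.resize(w['frame'][190:260,215:285,::-1],None,fx=6,fy=6,interpolation=cv2.INTER_CUBIC)
cv2.imwrite('pics/c13.png',np.hstack([a,b]))
```

```text
[ 0.57618806 -0.16194521  0.06988889] [-0.16410175  0.74954223  0.27850625]
```

View pics/c13.png

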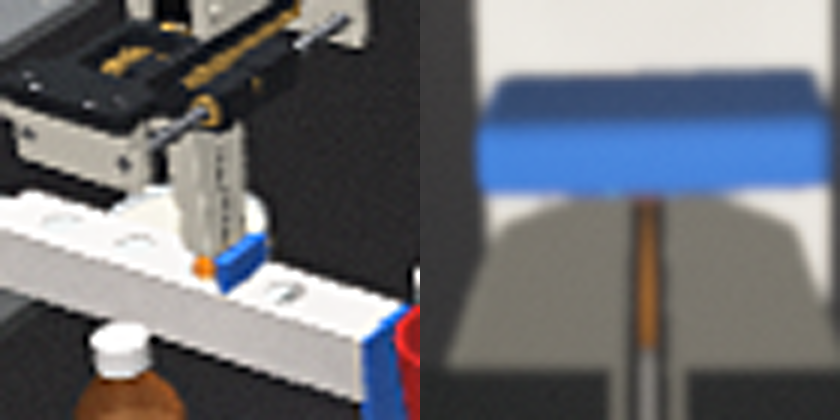

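drive_tool:
  targets:
    - [[0,0,-1,0,0,0,0],[0,0,-2,0,0,0,0],[0,0,-2,0,0,0,0]]

```text
time: 15.6
tool_pos: [0.5763, -0.1619, 0.068]
tool_rot: [180.0, -0.0, -0.1]
ft_force: [-0.1, 0.4, 3.4]
grip_width: 0.006
```

drive_tool:
  targets:
    - [[0,0,-2,0,0,0,0],[0,0,-4,0,0,0,0],[0,0,-5,0,0,0,0],[0,0,-5,0,0,0,0]]

```text
time: 16.1
tool_pos: [0.5764, -0.162, 0.0631]
tool_rot: [180.0, -0.0, -0.1]
ft_force: [-0.2, 0.5, 4.9]
grip_width: 0.003
```

Run:
```python
from h import *
s=snap('scene','11'); w=snap('wrist','11'); o=robot.observe();print(o['tool_pos'],o['ft_force'])
a=cv2.resize(s['frame'][120:190,160:230,::-1],None,fx=6,fy=6,interpolation=cv2.INTER_CUBIC)
b=cv2.resize(w['frame'][190:260,215:285,::-1],None,fx=6,fy=6,interpolation=cv2.INTER_CUBIC)
cv2.imwrite('pics/c14.png',np.hstack([a,b]))
```

```text
[ 0.57633657 -0.16197883  0.06311366] [-1.10350875  0.15554654  5.0353792 ]
```

View pics/c14.png

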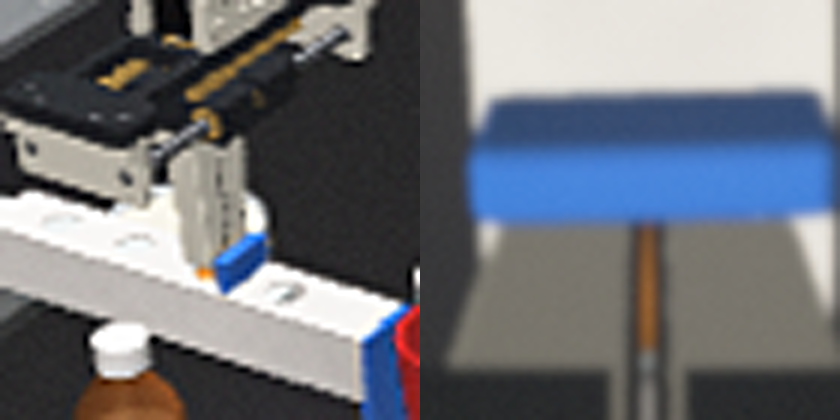

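drive_tool:
  targets:
    - [[0,0,-1,0,0,0,0],[0,0,-2,0,0,0,0],[0,0,-2.5,0,0,0,0],[0,0,-2.5,0,0,0,0]]

```text
time: 16.7
tool_pos: [0.5765, -0.162, 0.0614]
tool_rot: [180.0, -0.1, -0.1]
ft_force: [-3.6, 1.5, 11.2]
grip_width: 0.002
```

drive_tool:
  targets:
    - [[0,2,-0.8,0,0,0,0],[0,4,-0.8,0,0,0,0],[0,5,-0.8,0,0,0,0],[0,6,-0.8,0,0,0,0]]

```text
time: 17.2
tool_pos: [0.5768, -0.157, 0.0615]
tool_rot: [179.9, -0.1, -0.1]
ft_force: [-0.9, -5.8, 9.8]
grip_width: 0.004
```

drive_tool:
  targets:
    - [[0,2,-0.8,0,0,0,0],[0,3,-0.8,0,0,0,0],[0,4,-0.8,0,0,0,0]]

```text
time: 17.58
tool_pos: [0.5769, -0.1549, 0.0615]
tool_rot: [179.7, -0.2, -0.1]
ft_force: [-3.8, -15.1, 8.0]
grip_width: 0.005
```

Run:
```python
from h import *
s=snap('scene','12'); w=snap('wrist','12'); o=robot.observe();print(o['tool_pos'],o['ft_force'])
a=cv2.resize(s['frame'][120:190,160:230,::-1],None,fx=6,fy=6,interpolation=cv2.INTER_CUBIC)
b=cv2.resize(w['frame'][190:260,215:285,::-1],None,fx=6,fy=6,interpolation=cv2.INTER_CUBIC)
cv2.imwrite('pics/c15.png',np.hstack([a,b]))
```

```text
[ 0.5768775  -0.1548553   0.06153902] [ -3.99325628 -12.44637609   9.09185885]
```

View pics/c15.png

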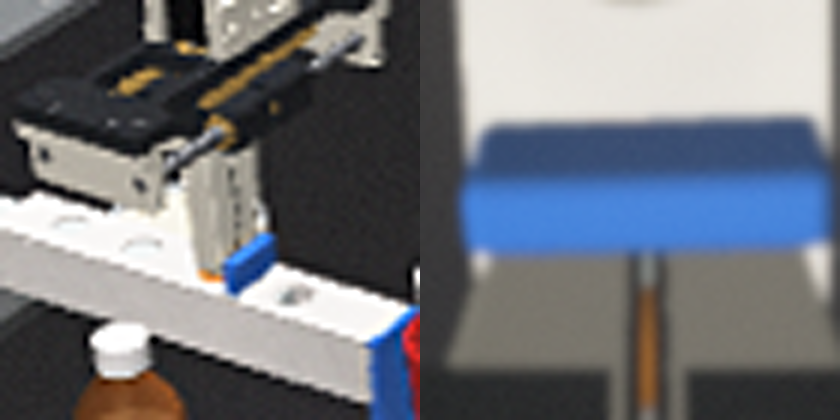

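drive_tool:
  targets:
    - [[0,3,-0.8,0,0,0,0],[0,4,-0.8,0,0,0,0],[0,4,-0.8,0,0,0,0]]

```text
time: 18.05
tool_pos: [0.5768, -0.1522, 0.0615]
tool_rot: [179.5, -0.2, -0.2]
ft_force: [-4.1, -4.5, 9.8]
grip_width: 0.003
```

Run:
```python
from h import *
s=snap('scene','13'); w=snap('wrist','13'); o=robot.observe();print(o['tool_pos'],o['ft_force'])
for t in ('0','11','12','13'):
    for q in comps(load('scene',t),(98,90,60),(118,255,255),(190,150,212,172),8): print(t,q[:,0].mean(0),cv2.boundingRect(q))
a=cv2.resize(s['frame'][120:190,160:230,::-1],None,fx=6,fy=6,interpolation=cv2.INTER_CUBIC)
b=cv2.resize(w['frame'][190:260,215:285,::-1],None,fx=6,fy=6,interpolation=cv2.INTER_CUBIC)
cv2.imwrite('pics/c16.png',np.hstack([a,b]))
```

```text
[ 0.57682116 -0.15155471  0.06149874] [-4.82057917 -1.76653663 11.2305423 ]
0 [199.7826087 163.       ] (196, 159, 9, 10)
11 [199.82608696 162.95652174] (196, 159, 9, 10)
12 [201.26086957 163.34782609] (197, 159, 9, 10)
13 [202.375      163.41666667] (198, 159, 9, 10)
```

View pics/c16.png

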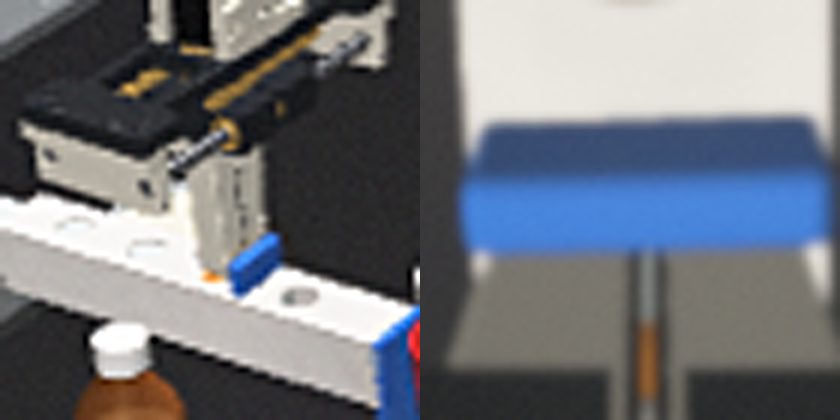

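drive_tool:
  targets:
    - [[0,2,-0.8,0,0,0,0],[0,4,-0.8,0,0,0,0],[0,6,-0.5,0,0,0,0],[0,8,0,0,0,0,0]]

```text
time: 18.65
tool_pos: [0.5766, -0.1446, 0.0616]
tool_rot: [179.5, -0.2, -0.2]
ft_force: [-1.7, -7.3, 1.2]
grip_width: 0.008
```

Run:
```python
from h import *
s=snap('scene','14'); w=snap('wrist','14'); o=robot.observe();print(o['tool_pos'],o['ft_force'])
for t in ('14',):
    for q in comps(load('scene',t),(98,90,60),(118,255,255),(190,150,222,180),8): print(t,q[:,0].mean(0),cv2.boundingRect(q))
u0,v0=proj(s,(.5765,-.1454,.11))
for d in (.005,.01,.015,.02,.045): u,v=proj(s,(.5765,-.1454+d,.11)); print(d,u-u0,v-v0)
a=cv2.resize(s['frame'][120:190,160:230,::-1],None,fx=6,fy=6,interpolation=cv2.INTER_CUBIC)
b=cv2.resize(w['frame'][190:260,215:285,::-1],None,fx=6,fy=6,interpolation=cv2.INTER_CUBIC)
cv2.imwrite('pics/c17.png',np.hstack([a,b]))
```

```text
[ 0.57661075 -0.14404995  0.06155969] [-3.74793449 -2.5863886   6.2703991 ]
14 [204.45833333 164.125     ] (200, 159, 10, 11)
0.005 1.4041844328195623 0.4525397122768311
0.01 2.81285766586808 0.9065260723847075
0.015 4.226041257835988 1.3619660282453765
0.02 5.643756905690481 1.8188665723442625
0.045 12.801085197300097 4.125526018249275
```

View pics/c17.png

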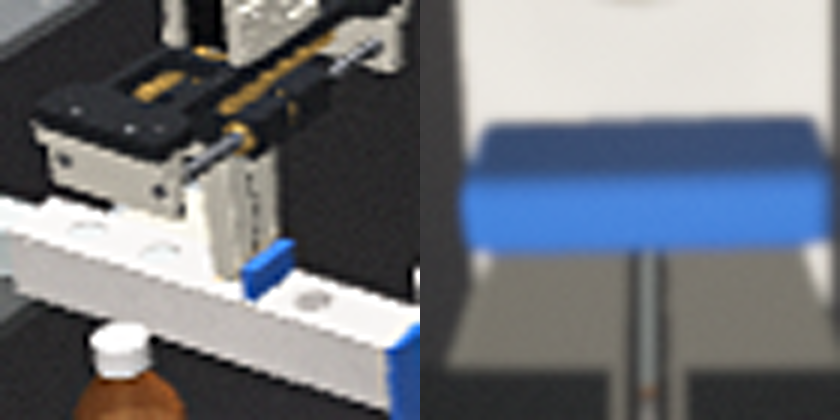

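drive_tool:
  targets:
    - [[0,3,1.5,0,0,0,0],[0,7,2.5,0,0,0,0],[0,11,2.5,0,0,0,0],[0,15,2.5,0,0,0,0],[0,19,2.5,0,0,0,0]]

```text
time: 19.38
tool_pos: [0.5758, -0.1257, 0.0631]
tool_rot: [179.5, -0.0, -0.2]
ft_force: [-2.2, -5.7, -1.7]
grip_width: 0.008
```

```bash
cat > look.py <<'E'
import sys
from h import *
t=sys.argv[1]
s=snap('scene',t); w=snap('wrist',t); o=robot.observe();print(o['time'],o['tool_pos'],o['ft_force'])
q=max(comps(s,(98,90,60),(118,255,255),(190,150,222,180),8),key=len); m=q[:,0].mean(0); print(m,cv2.boundingRect(q),'slide',(m[0]-199.8)/.2845)
a=cv2.resize(s['frame'][120:190,170:240,::-1],None,fx=6,fy=6,interpolation=cv2.INTER_CUBIC)
b=cv2.resize(w['frame'][120:260,182:322,::-1],None,fx=3,fy=3,interpolation=cv2.INTER_CUBIC)
cv2.imwrite(f'pics/k{t}.png',np.hstack([a,b]))
E
python3 look.py 15
```

```text
19.475 [ 0.57621402 -0.1248293   0.06336833] [ 0.62852749 -0.00919219  0.05602479]
[209.82608696 165.82608696] (206, 161, 9, 11) slide 35.24107893329258
```

View pics/k15.png

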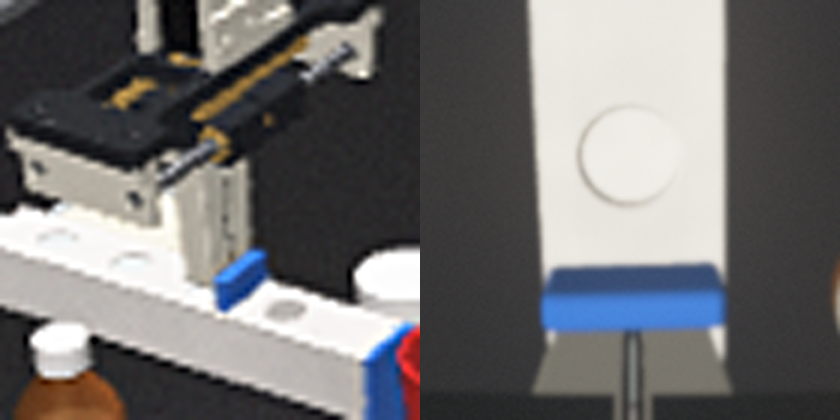

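drive_tool:
  targets:
    - [[0,2,0,0,0,0,0],[0,3.5,0,0,0,0,0],[0,5,0,0,0,0,0],[0,6.5,0,0,0,0,0],[0,7.5,0,0,0,0,0]]

```text
time: 20.1
tool_pos: [0.5762, -0.1171, 0.0633]
tool_rot: [179.6, -0.1, -0.2]
ft_force: [-0.6, -0.3, -0.4]
grip_width: 0.006
```

```bash
python3 look.py 16
```

```text
20.2 [ 0.57621383 -0.11716252  0.06336662] [-0.12373239 -0.22249172  0.51610177]
[212.24 166.72] (208, 162, 9, 11) slide 43.72583479789103
```

View pics/k16.png

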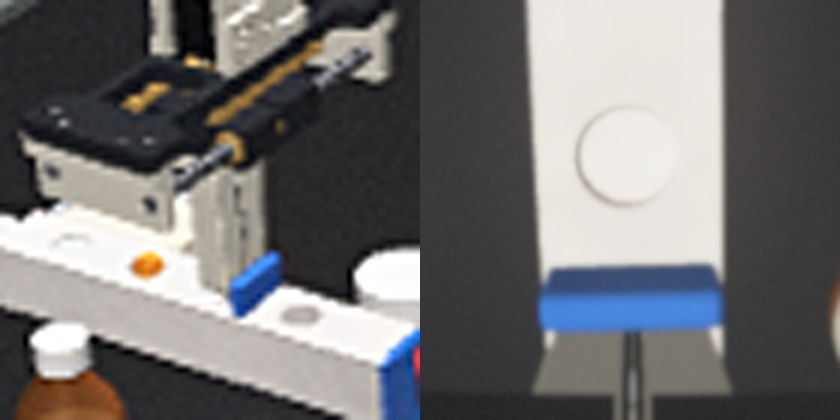

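drive_tool:
  targets:
    - [[0,0.7,0,0,0,0,0],[0,1.5,0,0,0,0,0],[0,1.5,0,0,0,0,0]]

```text
time: 20.58
tool_pos: [0.5762, -0.1158, 0.0634]
tool_rot: [179.6, -0.1, -0.2]
ft_force: [-1.0, -3.2, -0.8]
grip_width: 0.008
```

Now back off the ledge slightly and lift straight up.

drive_tool:
  targets:
    - [[0,-2,0,0,0,0,0],[0,-3,3,0,0,0,0],[0,-3,20,0,0,0,0],[0,-3,60,0,0,0,0],[0,-3,120,0,0,0,0]]

```text
time: 21.2
tool_pos: [0.5755, -0.1185, 0.1846]
tool_rot: [179.6, 0.0, -0.2]
ft_force: [-0.4, 0.8, 0.3]
grip_width: 0.005
```

drive_tool:
  targets:
    - [[0,-15,40,0,0,0,0],[0,-40,60,0,0,0,0],[0,-70,60,0,0,0,0],[0,-70,60,0,0,0,0]]

```text
time: 21.7
tool_pos: [0.5754, -0.1898, 0.2458]
tool_rot: [179.6, -0.0, -0.3]
ft_force: [0.4, 0.4, 0.4]
grip_width: 0.006
```

```bash
python3 look.py 17
python3 - <<'E'
from h import *
s=load('scene','17');w=load('wrist','17')
cv2.imwrite('pics/c20.png',cv2.resize(s['frame'][110:290,120:440,::-1],None,fx=2.4,fy=2.4))
for q in comps(w,(8,120,120),(30,255,255),(220,60,290,240),20): print('btn',cv2.boundingRect(q),wrect(w,q,.1))
for q in comps(w,(98,90,60),(118,255,255),(220,60,290,240),20): print('blue',cv2.boundingRect(q),wrect(w,q,.113))
for q in comps(s,(98,90,60),(118,255,255),(180,150,222,180),8): print(cv2.boundingRect(q))
E
```

```text
21.8 [ 0.57541806 -0.18828944  0.24521061] [ 0.2053905  -0.16680725  0.36278475]
[212.56 166.8 ] (209, 162, 9, 11) slide 44.850615114235474
btn (249, 145, 11, 12) (array([ 577.3, -164.4]), array([13. , 11.7]), np.float32(89.7))
blue (237, 94, 32, 6) (array([ 575.8, -101.8]), array([ 5.6, 34. ]), np.float32(179.8))
(209, 162, 9, 11)
```

View pics/c20.png

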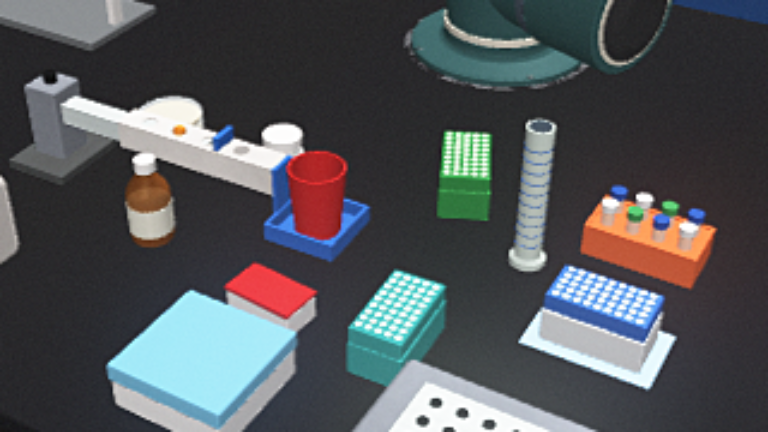

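View pics/k17.png

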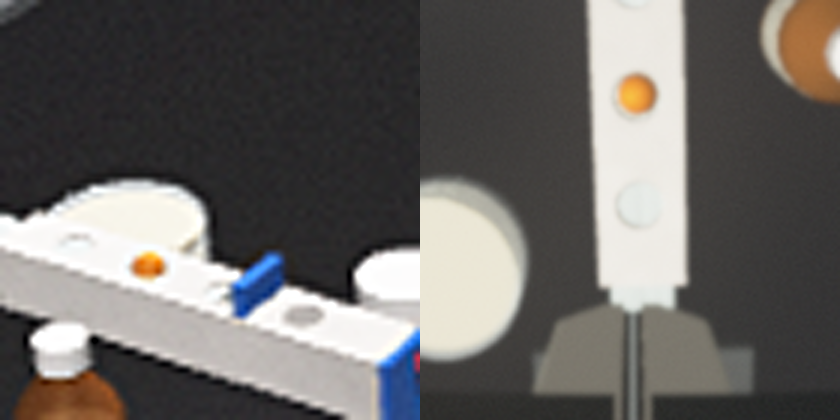

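Run:
```python
from h import *
print(robot.close_job())
```

```text
the job is handed in; nothing more can be done
None
```

The tip box is on the mat, the arm is locked one hole further out with the button standing out, and the job is handed in at about 22 s of the 51 s allowed. No verdict was reported.

- **Tip box:** I gripped it across its width, lifted it over the cylinder and set it down on the pale blue mat. The top view put it about 2 mm from the mat's centre and square to within about 0.1°.
- **Arm:** I pressed the button with the shut fingers until they met the sleeve (about 11 N) and pushed outward on the ledge until the button popped out. I then nudged about 1 mm more to confirm it was locked and lifted clear.
- **Last pictures:** the sleeve had slid 44.9 mm in the scene view and 43.6 mm in the wrist view. The button looked the same size as before pressing. The cup stood upright in its tray, and nothing else looked moved.
- **Disagreements:**
  - The fingers first touched the button about 35 mm lower in tool height than the stated tip position implies, so I went by contact force instead. The box was therefore gripped nearer its top than planned, but it held.
  - The scene camera put the button about 3 pixels off where the top view did. The slide readings do not depend on that, because each is a before/after difference within one view or set of like views.

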